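# Line up a loose bearing block with an aligning bar

### The job

The left-hand bearing block of this small spindle bed is still loose on its bolts and may stand out of line. Press the oiler's black cap all the way down and let it spring back up so that the bushes are oiled, then take the aligning bar from its rest by the thick handle and slide it, tapered nose first, through the tight right-hand block and on through the loose one until the whole tapered nose stands out beyond the loose block, which draws that block into line. Finish while still holding the bar by its handle there, so that the bolts can be tightened, and leave the spanner, the tape measure and the mug where they are.

Things in the scene. Friction and masses are not known exactly. Their poses are not given: they have to be found in the camera images.
- oiler_cap (a joint): how far the black oiler cap is pressed down, in m: 0 up, 0.010 fully down on its stop. A spring returns it: about 1.8 N to start it, 5.3 N to hold it fully down.
- cap_top (a point): centre of the flat top of the oiler cap: a black knurled cap 36 mm across and 18 mm high, on top of the amber oil reservoir (46 mm across) that stands behind the two bearing blocks. About 196 mm above the bench when up; it moves straight down.
- tight_mouth (a point): centre of the entry mouth of the tight bearing block (fixed), 95 mm above the bench. Its x axis is the bore's axis, level, pointing the way the bar goes in (through the tight block, on to the loose one); z is up. Bore 17.2 mm wide, flared to 26 mm over the outer 3.5 mm at both mouths; block 50 mm long. Then 66 mm of gap and the loose block, its far face 150 mm along x from here.
- bed: the grey spindle bed, fixed to the bench, that carries both blocks and the oiler; origin on the bench below the bore's axis, 75 mm beyond tight_mouth; axes as tight_mouth. Its foot starts 32 mm before that mouth (10 mm high), its body 23 mm before it (45 mm high). The blocks' tops are 121 mm above the bench. The oiler stands 86 mm to the side, at y = -0.086.
- loose_exit (a point): centre of the far mouth of the loose bearing block (bronze-lined bore of 17.2 mm, flared likewise), 34 mm beyond the block's near face. Same axes as tight_mouth; it moves with the block.
- loose_block (a joint): how far the loose block stands sideways out of line with the tight one, in m, along the y axis of tight_mouth: 0 in line, at most 0.007 either way. About 2 N pushes it sideways; it stays where it is left and cannot turn, lift or move along the bore.
- bar_grip (a point): the aligning bar's grip and balance point, on its axis in the ringed round handle (26 mm across, from 65 mm behind this point to 25 mm ahead). x runs along the bar to the nose. Ahead of the handle is a 16 mm round shaft, behind it a 16 mm stub 30 mm long. About 0.4 kg. At first it lies level, axis 48 mm above the bench, and the handle is free all round, to be taken from above.
- bar_tip (a point): the end of the bar's nose, on its axis, 245 mm ahead of bar_grip. The last 30 mm taper from 16 mm to 4 mm. Axes as bar_grip.
- bar_rest: the wooden rest with its two steel V-supports (fixed), under the bar 86 mm behind and 118 mm ahead of the origin; base 60 mm wide, 14 mm high, supports 60 mm high; its origin is on the bench below the bar's grip point within 8 mm, its x axis lies along the bar.
- spanner: bystander: a combination spanner 159 mm long lying on the bench; origin under its middle.
- tape_measure: bystander: a tape measure 62x81x33 mm lying flat; origin under its middle.
- tea_mug: bystander: a white mug 97 mm high; origin under its middle.

How it is judged:
On the way, in this order (a step that is already met when the one before it is completed fails the run):
1. the oiler cap is pressed down to its stop (value of joint oiler_cap above 0.008 m), for 0.05 s.
2. the cap has sprung back up (value of joint oiler_cap below 0.002 m), for 0.1 s.
3. the bar's nose is in the tight block's bore, held by its handle (x of bar_tip in the frame of tight_mouth between 0.02 and 0.11 m and y of bar_tip in the frame of tight_mouth between -0.008 and 0.008 m and z of bar_tip in the frame of tight_mouth between -0.008 and 0.008 m and contact force between the fingers and bar above 1 N), for 0.1 s.
At the end, for the whole second after the job is handed in: The bar spans both blocks: tip 28 mm or more beyond the loose block's far mouth and within 6 mm of its axis, bar within 0.05 rad of the tight bore, loose block within 4.5 mm of line, handle gripped (over 2 N) above 85 mm, bar still and off its rest, oiler cap up (x of bar_tip in the frame of loose_exit above 0.028 m and y of bar_tip in the frame of loose_exit between -0.006 and 0.006 m and z of bar_tip in the frame of loose_exit between -0.006 and 0.006 m and angle between the x axis of bar_grip and the x axis of tight_mouth, either way round below 0.05 rad and value of joint loose_block between -0.0045 and 0.0045 m and contact force between the fingers and bar above 2 N and contact force between bar and bar_rest below 0.1 N and height (world z) of bar_grip above 0.085 m and linear speed of bar below 0.02 m/s and value of joint oiler_cap below 0.002 m); the arm keeps its last pose, push and grip.
It fails at once if the spanner is moved (over 30 mm) (distance of spanner from where it was at the start of the episode above 0.03 m).
It fails at once if the tape measure is moved (over 30 mm) (distance of tape_measure from where it was at the start of the episode above 0.03 m).
It fails at once if the mug is moved (over 30 mm) (distance of tea_mug from where it was at the start of the episode above 0.03 m).
It also fails if it takes over 61 s, if anything falls off the work surface, if the arm or the gripper's body presses on something with over 40 N, if the wrist force passes 120 N, or if a joint passes its speed limit or range.

### The arm

A 6-joint arm with a two-finger parallel gripper is mounted at the origin on a cart in front of the work surface, level with it; the furniture and walls round the work are solid. World frame = base frame: x ahead of the robot, y to its left, z up, the work surface at z = 0. Lengths are in m, angles in rad, forces in N, time in s.
With the tool pointing down it reaches from about 0.375 to 0.9 m from the base axis. Payload 3.1 kg.
Tool frame: the origin (TCP) lies on the centre line of the jaws, within the pads' length; the fingertips stand robot.tip_reach ahead of it and the grasp point (between the pads) lies 8 mm behind it (robot.tip_reach is the distance from the TCP to the fingertips, in m); z points along the fingers, y is the line along which they close (so a half turn about z gives the same grasp; the last joint's range is limited). The gripper opens to 87 mm and grips with 3 to 60 N. Pads are 19 mm wide; open, the fingers measure 117 mm over their backs; the gripper's body (75 mm by 190 mm) begins 51 mm behind the grasp point.
Start: joints at [1.05, 0.527, 1.433, -0, 1.181, -0.178], TCP at [0.209, 0.589, 0.234] pointing down, gripper open.
Joint ranges: [-3.08, 3.08], [-0.75, 2.2], [0.22, 2.44], [-1.43, 4.57], [0, 2.65], [-2.85, 2.85]. Speed limits (rad/s): [2.79, 2.79, 3.14, 3.14, 3.14, 3.14].

### API

Orientations are given as a unit quaternion [x, y, z, w].
In Python, from rig import robot gives the robot as it stands.
- The arm moves only by the tool jog_arm, never from a script. Its argument "motion" is one flat list of numbers, 7 for each row, row after row: the shift along the tool's x, y, z scaled (see below), then the turn, a rotation vector about the tool's x, y, z scaled (see below), then the gripper's target within -1 to 1 (shut at 1, half-way at 0, fully open at -1). In form: [x, y, z, rx, ry, rz, hand, x, y, z, rx, ry, rz, hand, ...]. A call has 1 to 12 rows; each row shifts and turns the commanded pose from where the row before left it, along the tool's axes as they then stand; what a row does not reach is not made up. The controller multiplies each number of a shift by 4 cm and each number of a turn by 4 degrees. A row lasts 1/8 s, in which the tool goes at most 62.5 mm and 10.7 degrees, less where a joint would pass 70% of its speed; a pose out of reach is approached as far as the arm can. A call with a number of a shift or a turn outside -1 to 1 is refused whole. A call with a gripper value outside its range is refused whole. The fingers move at their own pace and stop on an object; "grip_force" is the grip in N (left out, the last holds). Time passes only in rows, so rows that do not move let the fingers close. It gives the time, the measured TCP pose, the force, the opening and the grip force at its end, in the units of the state.
- robot.get_obs(): the state, without advancing time (a new reading comes with each control period).
- robot.camera(name): name is "side" or "top"; returns the picture (480x640x3 uint8, blue, green, red); there is no depth.
- robot.calibration(name): a dict with "fx", "fy", "cx", "cy" (pixels), "R" (3x3) and "t" (3): a world point X has camera coordinates R X + t. Camera axes: x right, y down, z forward; pixel columns grow to the right and rows downward; lengths in m; the calibration is good to about 2 mm. A picture is of the moment at which its call begins. calibration takes no time and is no camera call.
- robot.hand_in(): hands the job in; it is judged then, once.
The state is a dict: "time": time; "q": joint angles; "joint_velocities": joint speeds; "joint_torque": joint torques, N m; "position": TCP position; "tool_rot": TCP orientation; "ft_force": force on the tool from outside, world axes, zero at the start; "moment": the same for the moment, N m; "grip_width": finger opening in m; "grip_force": force on a finger pad.
Only numpy, scipy, OpenCV 4.12 (cv2) and the standard library are available. Lean on these libraries where they do the work, as an engineer would, in place of code of your own. Each camera call takes 0.05 s, during which the arm holds its last target. There are 200 camera calls.

## Working session

There is one attempt and no reset: what is moved stays moved. The work goes in short steps, Python scripts to look and compute and a tool call to move; the robot and the scene stay as the last step left them, time stands still between calls to the robot, and variables do not carry over. Pictures are saved under pics/ and viewed, at most 10 in all, crops included, and the job is handed in when it is done.

Besides the shell and the picture viewer there is one more tool, called as name(argument=value, ...) on one line, values as JSON. jog_arm: Moves the arm, as the interface text tells. Shifts and turns lie within -1 to 1; 1 stands for 4 cm of shift or 4 degrees of turn. Its arguments: {"type":"object","properties":{"motion":{"type":"array","items":{"type":"number"}},"grip_force":{"type":"number"}},"required":["motion"]}

```bash
ls; mkdir -p pics
python3 - <<'E'
from rig import robot
import cv2
print(robot.tip_reach, robot.get_obs())
for n in("side","top"):
    cv2.imwrite(f"pics/{n}0.png",robot.camera(n)); print(n,robot.calibration(n))
E
```

```text
pics
0.011 {'time': 0.0, 'q': array([ 1.05048863e+00,  5.28441785e-01,  1.43391281e+00, -1.82228334e-05,
        1.18137732e+00, -1.78543280e-01]), 'joint_velocities': array([ 2.83987966e-05, -2.59537614e-04,  1.56244595e-03, -8.93064426e-04,
       -4.82984245e-04,  1.39497659e-03]), 'joint_torque': array([-2.45559793e-03, -4.40048826e+01, -1.76587880e+01,  6.32289983e-02,
        5.81479899e-02, -1.44207370e-04]), 'position': array([0.20911236, 0.58822579, 0.23258324]), 'tool_rot': array([ 1.70048261e-01,  9.85435155e-01, -1.00787735e-03, -3.58280457e-04]), 'ft_force': array([-0.17526958, -0.73206779, -1.37342503]), 'moment': array([-0.01833171,  0.01739557,  0.03244643]), 'grip_force': 0.0, 'grip_width': 0.08719231616180144}
side {'fx': 463.41918722960884, 'fy': 463.41918722960884, 'cx': 315.06655003706754, 'cy': 239.1885193707765, 'R': array([[-0.99992732, -0.00321121, -0.01162047],
       [ 0.00715913,  0.61737124, -0.78663937],
       [ 0.0097002 , -0.78666539, -0.61730339]]), 't': array([0.61119563, 0.17101894, 0.94558064])}
top {'fx': 556.9912999299573, 'fy': 556.9912999299573, 'cx': 328.6274619197748, 'cy': 247.99477271368085, 'R': array([[ 0.01821312, -0.99980319, -0.00786528],
       [-0.98617453, -0.01666785, -0.16486956],
       [ 0.16470601,  0.01075933, -0.98628402]]), 't': array([-0.11397751,  0.59476483,  1.33145214])}
```

View pics/top0.png

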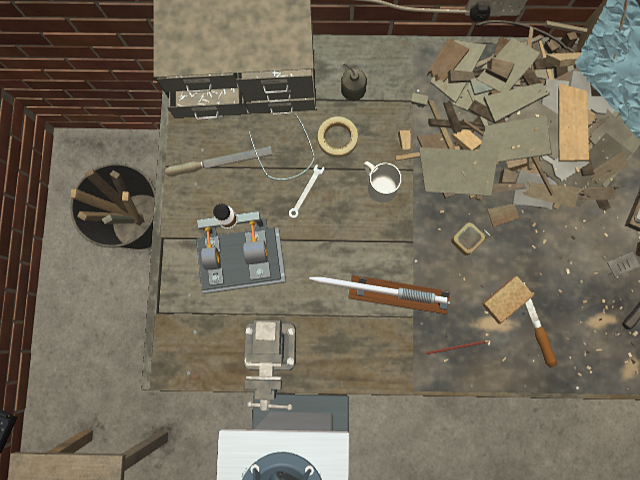

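View pics/side0.png

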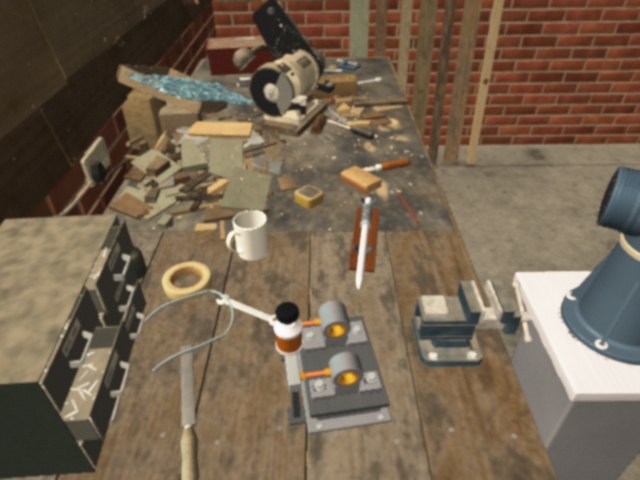

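```bash
cat > h.py <<'E'
import numpy as np, cv2
from rig import robot
def ray(n,uv):
    c=robot.calibration(n);R=c["R"];o=-R.T@c["t"]
    d=R.T@np.array([(uv[0]-c["cx"])/c["fx"],(uv[1]-c["cy"])/c["fy"],1]);return o,d/np.linalg.norm(d)
def onz(n,uv,z):
    o,d=ray(n,uv);return o+d*(z-o[2])/d[2]
def tri(a,b):
    (o,d),(p,e)=ray("top",a),ray("side",b)
    s=np.linalg.lstsq(np.c_[d,-e],p-o,rcond=None)[0]
    x,y=o+s[0]*d,p+s[1]*e;return (x+y)/2,np.linalg.norm(x-y)
def proj(n,X):
    c=robot.calibration(n);v=c["R"]@np.asarray(X)+c["t"];return np.array([c["cx"]+c["fx"]*v[0]/v[2],c["cy"]+c["fy"]*v[1]/v[2]])
E
python3 - <<'E'
import cv2,numpy as np
t=cv2.imread("pics/top0.png");s=cv2.imread("pics/side0.png")
a=cv2.resize(t[195:315,190:350],None,fx=5,fy=5,interpolation=cv2.INTER_CUBIC)
cv2.imwrite("pics/tc.png",a)
b=cv2.resize(s[290:440,250:410],None,fx=4,fy=4,interpolation=cv2.INTER_CUBIC)
cv2.imwrite("pics/sc.png",b)
E
```

```text
(no output)
```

View pics/tc.png

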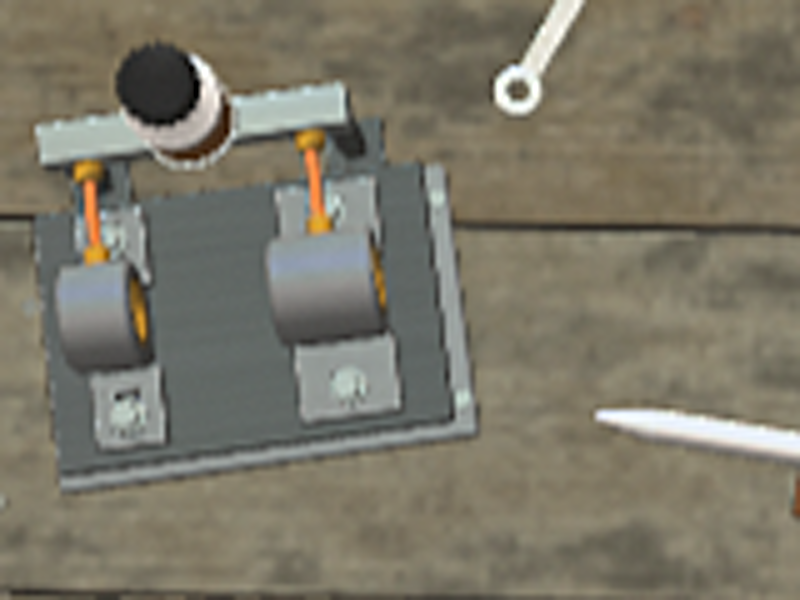

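View pics/sc.png

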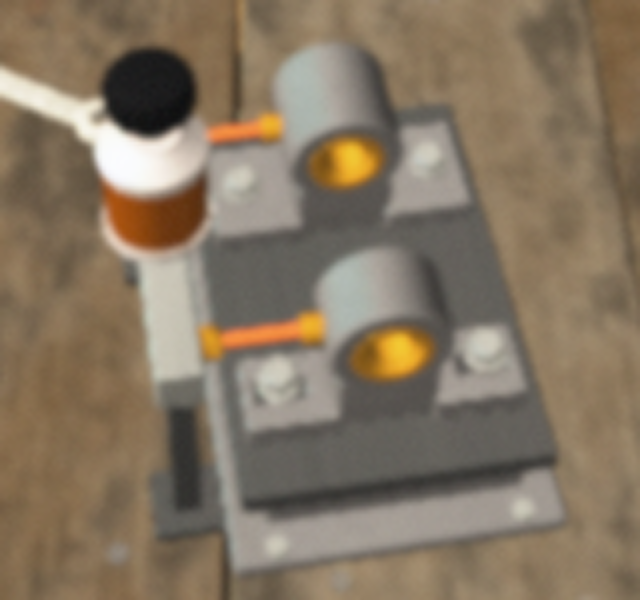

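Run:
```python
from h import *
t=cv2.imread("pics/top0.png");s=cv2.imread("pics/side0.png")
tc=lambda u,v:((u+.5)/5-.5+190,(v+.5)/5-.5+195)
sc=lambda u,v:((u+.5)/4-.5+250,(v+.5)/4-.5+290)
np.set_printoptions(precision=4,suppress=True)
for n in("top","side"):print(n,ray(n,(0,0))[0])
# orange mouth
hsv=cv2.cvtColor(s,cv2.COLOR_BGR2HSV)
m=cv2.inRange(hsv,(10,120,90),(35,255,255));k,l,st,ce=cv2.connectedComponentsWithStats(m)
for i in range(1,k):
    if st[i,4]>60 and 290<ce[i,1]<440 and 300<ce[i,0]<370:
        c=cv2.convexHull(np.argwhere(l==i)[:,::-1].astype(np.float32));e=cv2.fitEllipse(c);print("mouth",st[i],ce[i],e[0],e[1],onz("side",e[0],.095))
# edges
for a,b,z,n,f in(((38,215),(420,165),.045,"top",tc),((55,470),(450,418),.045,"top",tc),((62,490),(475,435),.0,"top",tc),((452,107),(556,458),.045,"side",sc),((232,245),(245,500),.045,"side",sc),((435,165),(475,435),.005,"top",tc)):
    p,q=onz(n,f(*a),z),onz(n,f(*b),z);d=q-p;print(n,p,q,np.degrees(np.arctan2(d[0],-d[1])))
m=(t[200:235,205:245].max(2)<55).astype(np.uint8);k,l,st,ce=cv2.connectedComponentsWithStats(m)
print("cap top",[(st[i],ce[i]+[205,200]) for i in range(1,k) if st[i,4]>40])
m=(s[295:340,270:305].max(2)<55).astype(np.uint8);k,l,st,ce=cv2.connectedComponentsWithStats(m)
print("cap side",[(st[i],ce[i]+[270,295]) for i in range(1,k) if st[i,4]>40])
print("cap tri",tri(tc(157,80),sc(149,80)), onz("top",tc(157,80),.196),onz("side",sc(149,80),.196))
# bar
r=t[265:320,300:455].copy();sat=cv2.cvtColor(r,cv2.COLOR_BGR2HSV)
m=((sat[:,:,1]<45)&(sat[:,:,2]>130)).astype(np.uint8)
k,l,st,ce=cv2.connectedComponentsWithStats(m);print(st[1:][st[1:,4]>30])
cv2.imwrite("pics/bar.png",cv2.resize(r,None,fx=5,fy=5,interpolation=cv2.INTER_CUBIC))
```

```text
top [ 0.3693 -0.1184  1.4104]
side [0.6008 0.6402 0.7253]
mouth [302 318  19   8 105] [311.4    321.8857] (311.0979309082031, 322.1638488769531) (8.996663093566895, 18.612939834594727) [0.617 0.078 0.095]
mouth [327 324  19  14 204] [336.1422 330.2451] (336.16534423828125, 330.236328125) (13.1622953414917, 18.7690372467041) [0.5727 0.0971 0.095 ]
mouth [300 368  31  12 189] [314.9947 373.2963] (314.92559814453125, 373.3968200683594) (12.337143898010254, 33.2174186706543) [0.6098 0.1868 0.095 ]
mouth [338 372  21  14 228] [347.7544 378.1974] (347.7074890136719, 378.165283203125) (13.220663070678711, 21.109045028686523) [0.5575 0.1961 0.095 ]
top [0.6181 0.2253 0.045 ] [0.6467 0.0352 0.045 ] 8.568356296725536
top [0.4908 0.2096 0.045 ] [0.5198 0.016  0.045 ] 8.537907033917088
top [0.4847 0.2163 0.    ] [0.5163 0.0074 0.    ] 8.61867454872064
side [0.5175 0.0192 0.045 ] [0.4899 0.2109 0.045 ] -171.81371618607568
side [0.6239 0.1023 0.045 ] [0.6167 0.2291 0.045 ] -176.73871816092418
top [0.655  0.0319 0.005 ] [0.5158 0.007  0.005 ] -79.82639905424712
cap top [(array([  9,   5,  16,  15, 187], dtype=int32), array([221.385 , 212.0588]))]
cap side [(array([  6,   8,  23,  20, 360], dtype=int32), array([286.9528, 312.4167]))]
cap tri (array([0.6532, 0.1383, 0.192 ]), np.float64(0.0012002909841783216)) [0.6529 0.1374 0.196 ] [0.6523 0.1422 0.196 ]
[[  9  12 102  20 581]
 [122  27   7   8  37]
 [130  28  17  10 101]]
```

View pics/bar.png

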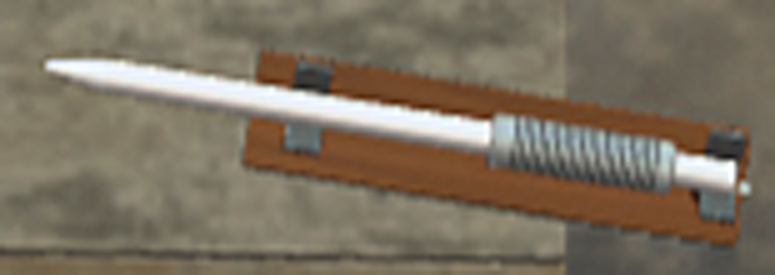

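```bash
cat >> h.py <<'E'
from scipy.spatial.transform import Rotation as Ro
np.set_printoptions(precision=4,suppress=True)
def go(p,ang):
    """remaining shift in tool units (4cm) in current axes and turn units (4deg) to tool x at heading ang, z down"""
    o=robot.get_obs();R=Ro.from_quat(o["tool_rot"])
    c,s=np.cos(np.radians(ang)),np.sin(np.radians(ang))
    T=Ro.from_matrix(np.array([[c,s,0],[s,-c,0],[0,0,-1.]]))
    d=np.asarray(p)-o["position"]
    print("t",o["time"],"pos",o["position"],"f",o["ft_force"],"w",o["grip_width"],o["grip_force"],"head",np.degrees(np.arctan2(*R.as_matrix()[:2,0][::-1])))
    print("shift now axes",R.inv().apply(d)/.04,"target axes",T.inv().apply(d)/.04,"turn",np.degrees((R.inv()*T).as_rotvec())/4)
E
python3 - <<'E'
from h import *
bc=lambda u,v:((u+.5)/5-.5+300,(v+.5)/5-.5+265)
tip,hf,hb=[onz("top",bc(*p),.048) for p in((44,66),(491,141),(674,167))]
d=tip-hb;d/=np.linalg.norm(d);print(tip,hf,hb,np.degrees(np.arctan2(d[1],d[0])))
print("len",(hf-hb)@d,(tip-hb)@d,"grip", tip-.245*d, hb+.065*d, hf-.025*d)
s=cv2.imread("pics/side0.png");g=tip-.245*d
print(proj("side",tip),proj("side",g))
cv2.imwrite("pics/sbar.png",cv2.resize(s[190:300,330:400],None,fx=5,fy=5,interpolation=cv2.INTER_CUBIC))
go([.653,.138,.26],np.degrees(np.arctan2(d[1],d[0])))
E
```

```text
[ 0.5217 -0.0551  0.048 ] [ 0.4887 -0.2746  0.048 ] [ 0.4775 -0.3638  0.048 ] 81.85391120982423
len 0.08984087650874663 0.3117883725230094 grip [ 0.487  -0.2977  0.048 ] [ 0.4867 -0.2994  0.048 ] [ 0.4851 -0.2994  0.048 ]
[357.9065 288.6636] [365.084 220.32 ]
t 0.1 pos [0.2091 0.5883 0.2327] f [-0.7369  0.5324  0.0884] w 0.08682707383592278 0.0 head 160.41627998379008
shift now axes [-14.2281  -6.8883  -0.6752] target axes [-9.5718 12.5801 -0.6834] turn [-0.0262  0.0145 19.6406]
```

View pics/sbar.png

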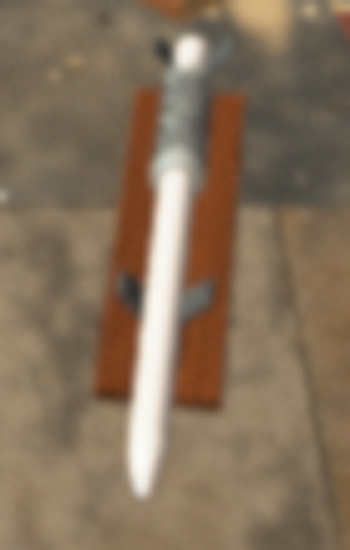

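The top view shows the cap at (221,211), the blocks near (210,258) and (255,245), and the bar's tip at (309,278). The side view agrees on the bar's tip, at (358,289). I'll rise, turn and close the gripper before pressing the cap.

jog_arm(motion=[0,0,-0.5,0,0,1,1,0,0,-0.5,0,0,1,1,0,0,-0.5,0,0,1,1,0,0,0,0,0,1,1,0,0,0,0,0,1,1,0,0,0,0,0,1,1,0,0,0,0,0,1,1,0,0,0,0,0,1,1,0,0,0,0,0,1,1,0,0,0,0,0,1,1,0,0,0,0,0,1,1,0,0,0,0,0,1,1])

```text
time: 1.6
position: [0.2092, 0.5885, 0.2929]
tool_rot: [0.557, 0.83, -0.001, 0.0]
ft_force: [0.1, -1.0, -0.1]
grip_width: 0.0004
grip_force: 0.0
```

jog_arm(motion=[0,0,0,0,0,1,1,0,0,0,0,0,1,1,0,0,0,0,0,1,1,0,0,0,0,0,1,1,0,0,0,0,0,1,1,0,0,0,0,0,1,1,0,0,0,0,0,1,1,0,0,0,0,0,0.65,1])

```text
time: 2.6
position: [0.2093, 0.5885, 0.2929]
tool_rot: [0.756, 0.654, -0.001, 0.0]
ft_force: [-0.5, 0.2, 0.0]
grip_width: 0.0005
grip_force: 0.0
```

jog_arm(motion=[-0.7,0.9,0,0,0,0,1,-0.7,0.9,0,0,0,0,1,-0.7,0.9,0,0,0,0,1,-0.7,0.9,0,0,0,0,1,-0.7,0.9,0,0,0,0,1,-0.7,0.9,0,0,0,0,1,-0.7,0.9,0,0,0,0,1,-0.7,0.9,0,0,0,0,1,-0.7,0.9,0,0,0,0,1,-0.7,0.9,0,0,0,0,1,-0.7,0.9,0,0,0,0,1,-0.7,0.9,0,0,0,0,1])

```text
time: 4.1
position: [0.5898, 0.1935, 0.293]
tool_rot: [0.756, 0.655, -0.0, -0.0]
ft_force: [0.2, -0.1, -0.2]
grip_width: 0.0004
grip_force: 0.0
```

```bash
python3 -c "
from h import *
go([.653,.138,.217],81.8)"
```

```text
t 4.1 pos [0.5898 0.1935 0.293 ] f [ 0.2209 -0.0746 -0.2037] w 0.0003956136718237641 0.0 head 81.80858077719179
shift now axes [-1.1487  1.7636  1.8982] target axes [-1.1488  1.7616  1.9   ] turn [-0.0161  0.0028  0.0021]
```

jog_arm(motion=[-0.58,0.88,0,0,0,0,1,-0.57,0.88,0,0,0,0,1,0,0,0.9,0,0,0,1,0,0,0.9,0,0,0,1,0,0,0.2,0,0,0,1,0,0,0.1,0,0,0,1,0,0,0.1,0,0,0,1])

```text
time: 4.97
position: [0.6534, 0.1395, 0.2071]
tool_rot: [0.756, 0.655, 0.001, 0.001]
ft_force: [-0.2, 0.3, 1.9]
grip_width: 0.0005
grip_force: 0.8
```

```bash
python3 -c "
from h import *
go([.653,.138,.197],81.8)"
```

```text
t 4.975 pos [0.6534 0.1395 0.2071] f [-0.2286  0.3278  1.8625] w 0.0005409682850124135 0.839922632148955 head 81.83545487984284
shift now axes [-0.038  -0.0058  0.2515] target axes [-0.0379 -0.0049  0.2516] turn [ 0.0454 -0.0082  0.0089]
```

jog_arm(motion=[-0.03,0,0.1,0,0,0,1,0,0,0.1,0,0,0,1,0,0,0.05,0,0,0,1,0,0,0,0,0,0,1])

```text
time: 5.48
position: [0.6533, 0.1388, 0.1974]
tool_rot: [0.756, 0.655, 0.002, 0.001]
ft_force: [-0.1, 2.4, 7.4]
grip_width: 0.0006
grip_force: 3.7
```

jog_arm(motion=[0,0,0.05,0,0,0,1,0,0,0,0,0,0,1,0,0,-0.5,0,0,0,1,0,0,-0.5,0,0,0,1,0,0,-0.5,0,0,0,1,0,0,0,0,0,0,1])

```text
time: 6.22
position: [0.6529, 0.1375, 0.2548]
tool_rot: [0.756, 0.655, 0.001, 0.001]
ft_force: [-0.0, -0.7, -1.0]
grip_width: 0.0006
grip_force: 0.0
```

```bash
python3 -c "
from h import *
go([.4868,-.2985,.12],81.8)"
```

```text
t 6.225 pos [0.6529 0.1375 0.2548] f [-0.029  -0.657  -0.9949] w 0.0005645549741441101 0.0 head 81.81417828531052
shift now axes [-11.3792  -2.568    3.369 ] target axes [-11.3816  -2.5553   3.3706] turn [0.0422 0.0075 0.0036]
```

jog_arm(motion=[-1,-0.2,0,0,0,0,1,-1,-0.2,0,0,0,0,-1,-1,-0.2,0,0,0,0,-1,-1,-0.2,0,0,0,0,-1,-1,-0.2,0,0,0,0,-1,-1,-0.2,0,0,0,0,-1,-1,-0.25,0,0,0,0,-1,-1,-0.3,0,0,0,0,-1,-1,-0.3,0.5,0,0,0,-1,-1,-0.3,1,0,0,0,-1,-1,-0.2,1,0,0,0,-1,-0.38,0,0.8,0.04,0,0,-1])

```text
time: 7.72
position: [0.4841, -0.2995, 0.1188]
tool_rot: [0.757, 0.654, -0.002, -0.003]
ft_force: [0.5, 0.3, 0.7]
grip_width: 0.0864
grip_force: 0.0
```

```bash
python3 -c "
from h import *
cv2.imwrite('pics/t1.png',cv2.resize(robot.camera('top')[230:350,300:460],None,fx=5,fy=5))
go([.4868,-.2985,.04],81.8)"
```

```text
t 7.775 pos [ 0.4827 -0.2993  0.1152] f [-0.1395 -0.5226 -2.0197] w 0.08714879214208113 0.0 head 81.65265741950421
shift now axes [0.0293 0.1197 1.8785] target axes [0.0357 0.0994 1.8796] turn [-0.1554 -0.051  -0.0366]
```

View pics/t1.png

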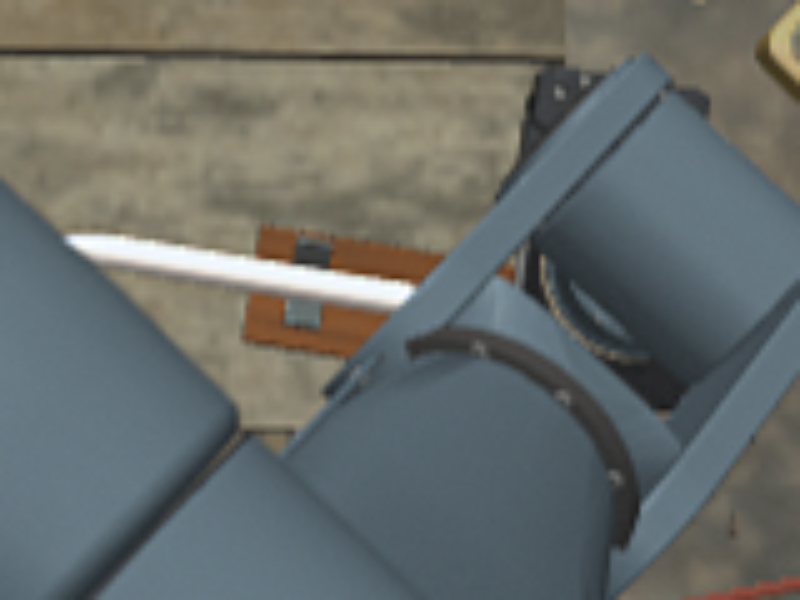

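jog_arm(motion=[0.03,0.1,0.5,-0.15,-0.05,0,-1,0,0,0.6,0,0,0,-1,0,0,0.5,0,0,0,-1,0,0,0.25,0,0,0,-1,0,0,0,0,0,0,-1,0,0,0,0,0,0,-1], grip_force=15)

```text
time: 8.52
position: [0.4913, -0.2978, 0.0482]
tool_rot: [0.756, 0.655, 0.001, 0.005]
ft_force: [0.4, -0.2, -0.1]
grip_width: 0.0876
grip_force: 0.0
```

```bash
python3 -c "
from h import *
go([.4868,-.2985,.04],81.8)"
```

```text
t 8.525 pos [ 0.4913 -0.2978  0.0482] f [ 0.4339 -0.2309 -0.0871] w 0.08755483042582707 0.0 head 81.83181380404142
shift now axes [-0.0321 -0.1095  0.2043] target axes [-0.033  -0.1078  0.2051] turn [0.1221 0.0595 0.0082]
```

jog_arm(motion=[-0.03,-0.1,0.2,0.12,0.06,0,-1,0,0,0,0,0,0,-1,0,0,0,0,0,0,1,0,0,0,0,0,0,1,0,0,0,0,0,0,1,0,0,0,0,0,0,1,0,0,0,0,0,0,1,0,0,0,0,0,0,1,0,0,0,0,0,0,1])

```text
time: 9.65
position: [0.4861, -0.298, 0.0394]
tool_rot: [0.756, 0.655, -0.0, -0.001]
ft_force: [-0.0, -1.1, 1.7]
grip_width: 0.0254
grip_force: 15.1
```

```bash
python3 -c "
from h import *
go([.4868,-.2985,.04],81.8)"
```

```text
t 9.65 pos [ 0.4861 -0.298   0.0394] f [-0.0262 -1.0548  1.7163] w 0.025387324940501752 15.061035258695483 head 81.85747246545678
shift now axes [-0.0093  0.0196 -0.0145] target axes [-0.0093  0.0197 -0.0144] turn [-0.037  -0.0161  0.0144]
```

jog_arm(motion=[0,0,0,0,0,0,1,0,0,0,0,0,0,1,0,0,-0.3,0,0,0,1,0,0,-0.6,0,0,0,1,0,0,-0.6,0,0,0,1,0,0,-0.2,0,0,0,1,0,0,0,0,0,0,1], grip_force=45)

```text
time: 10.52
position: [0.4872, -0.2984, 0.1079]
tool_rot: [0.756, 0.655, 0.0, 0.0]
ft_force: [-0.0, -0.0, -4.3]
grip_width: 0.0251
grip_force: 45.0
```

```bash
python3 -c "
from h import *
print(onz('top',(384,180),.09),onz('top',(468,237),.03))
go([.622,-.234,.087],98.5)"
```

```text
[ 0.7611 -0.2366  0.09  ] [ 0.6338 -0.4534  0.03  ]
t 10.525 pos [ 0.4872 -0.2984  0.1079] f [-0.0029 -0.0348 -4.3498] w 0.02513257859512551 44.96143106371164 head 81.81866718659737
shift now axes [2.0729 3.1064 0.5254] target axes [1.0939 3.571  0.5236] turn [ 0.0074 -0.0006 -4.1703]
```

jog_arm(motion=[-0.2,0.2,0,0,0,-0.83,1,-0.2,0.4,0,0,0,-0.84,1,0,0.6,0,0,0,-0.84,1,0,0.6,0,0,0,-0.83,1,0,0.6,0,0,0,-0.83,1,0,0.6,0.2,0,0,0,1,0,0.3,0.2,0,0,0,1,0,0,0.1,0,0,0,1,0,0,0,0,0,0,1,0,0,0,0,0,0,1])

```text
time: 11.78
position: [0.6156, -0.3093, 0.0875]
tool_rot: [0.653, 0.757, -0.0, -0.001]
ft_force: [0.7, 0.2, -3.6]
grip_width: 0.0251
grip_force: 45.0
```

```bash
python3 -c "
from h import *
go([.622,-.234,.087],98.5)
t=robot.camera('top');cv2.imwrite('pics/t2.png',t);s=robot.camera('side');cv2.imwrite('pics/s2.png',s)
a=cv2.resize(t[200:300,200:400],None,fx=4,fy=4,interpolation=cv2.INTER_CUBIC)
b=cv2.resize(s[240:340,290:390],None,fx=4,fy=4,interpolation=cv2.INTER_CUBIC)
cv2.imwrite('pics/t2c.png',a);cv2.imwrite('pics/s2c.png',b)
cv2.imwrite('pics/c2.png',np.hstack([a[:,0:400],b]))"
```

```text
t 11.775 pos [ 0.6156 -0.3093  0.0875] f [ 0.7067  0.2331 -3.6122] w 0.025144284525426063 44.96231943368912 head 98.45849714041402
shift now axes [1.8385 0.4361 0.0137] target axes [1.8382 0.4374 0.012 ] turn [-0.0153 -0.0171 -0.0104]
```

View pics/c2.png

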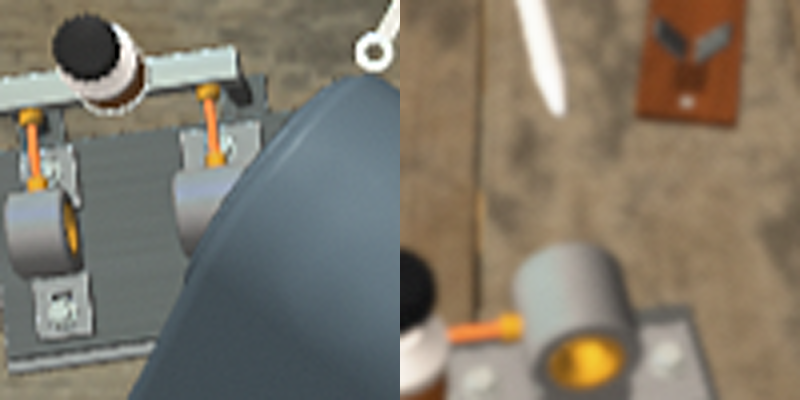

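```bash
python3 -c "
from h import *
s=cv2.imread('pics/s2.png');r=s[240:275,310:350];h=cv2.cvtColor(r,cv2.COLOR_BGR2HSV)
m=(h[:,:,1]<60)&(h[:,:,2]>150)
for v in range(0,35,3):
    u=np.flatnonzero(m[v]); 
    if len(u): print(240+v,310+u.mean(),len(u))
d=np.array([np.cos(np.radians(98.46)),np.sin(np.radians(98.46)),0])
g=np.array([.6156,-.3093,.0955])
for k in (.245,.215,.18,.14):print(k,g+k*d,proj('side',g+k*d))
print('tip seen',onz('side',(329.4,268.3),.095), 'bore exit',onz('side',(336.16,330.24),.095))
"
```

```text
240 322.5 10
243 323.0 9
246 324.0 9
249 325.0 9
252 325.5 10
255 326.0 9
258 327.0 9
261 327.5 8
264 328.0 7
267 329.0 5
0.245 [ 0.5796 -0.067   0.0955] [330.1654 267.9772]
0.215 [ 0.584  -0.0966  0.0955] [327.7343 258.5296]
0.18 [ 0.5891 -0.1313  0.0955] [325.0423 248.0683]
0.14 [ 0.595  -0.1708  0.0955] [322.1409 236.7934]
tip seen [ 0.5811 -0.0666  0.095 ] bore exit [0.5727 0.0971 0.095 ]
```

jog_arm(motion=[0.4,0.2,0,0,0,0,1,0.5,0.21,0,0,0,0,1,0.5,0,0,0,0,0,1,0.4,0,0,0,0,0,1,0,0,0,0,0,0,1,0,0,0,0,0,0,1,0,0,0,0,0,0,1])

```text
time: 12.75
position: [0.6222, -0.2365, 0.0876]
tool_rot: [0.653, 0.757, 0.0, 0.0]
ft_force: [0.5, -0.4, -4.2]
grip_width: 0.0245
grip_force: 45.0
```

```bash
python3 -c "
from h import *
go([.621,-.234,.087],98.5)
s=robot.camera('side');r=s[240:300,310:360];h=cv2.cvtColor(r,cv2.COLOR_BGR2HSV)
m=(h[:,:,1]<60)&(h[:,:,2]>150)
for v in range(0,60,4):
    u=np.flatnonzero(m[v])
    if len(u): print(240+v,310+u.mean(),len(u), onz('side',(310+u.mean(),240+v),.095))
cv2.imwrite('pics/s3.png',cv2.resize(s[240:400,280:400],None,fx=4,fy=4,interpolation=cv2.INTER_CUBIC))
"
```

```text
t 12.75 pos [ 0.6222 -0.2365  0.0876] f [ 0.5253 -0.3894 -4.2464] w 0.024534715060440335 44.96227115392685 head 98.44503140250426
shift now axes [ 0.0658 -0.0203  0.0154] target axes [ 0.0658 -0.0202  0.0154] turn [ 0.0023 -0.001  -0.0137]
240 315.0 9 [ 0.6108 -0.1602  0.095 ]
244 315.5 8 [ 0.6097 -0.1461  0.095 ]
248 317.0 9 [ 0.6064 -0.1323  0.095 ]
252 317.5 10 [ 0.6053 -0.1188  0.095 ]
256 318.0 9 [ 0.6043 -0.1056  0.095 ]
260 319.0 9 [ 0.6022 -0.0927  0.095 ]
264 320.0 9 [ 0.6002 -0.08    0.095 ]
268 321.0 9 [ 0.5982 -0.0676  0.095 ]
272 322.0 9 [ 0.5963 -0.0555  0.095 ]
276 323.0 9 [ 0.5944 -0.0436  0.095 ]
280 323.5 10 [ 0.5935 -0.0319  0.095 ]
284 324.5 10 [ 0.5917 -0.0205  0.095 ]
288 325.5 8 [ 0.5899 -0.0093  0.095 ]
292 326.5 6 [0.5881 0.0017 0.095 ]
```

jog_arm(motion=[0.1,-0.026,0.015,0,0,0,1,0.4,0,0,0,0,0,1,0.4,0,0,0,0,0,1,0.2,0,0,0,0,0,1,0.2,0,0,0,0,0,1,0.1,0,0,0,0,0,1,0,0,0,0,0,0,1])

```text
time: 13.68
position: [0.6128, -0.18, 0.087]
tool_rot: [0.653, 0.758, 0.0, -0.0]
ft_force: [-0.9, -0.1, -3.7]
grip_width: 0.0251
grip_force: 45.0
```

```bash
cat >> h.py <<'E'
def ins(x0=.5789,y0=.0477,a=98.5):
    """tip pose in tight mouth frame (robot-based), forces in mouth axes"""
    o=robot.get_obs();R=Ro.from_quat(o["tool_rot"]).as_matrix();g=o["position"]-.008*R[:,2];t=g+.245*R[:,0]
    c,s=np.cos(np.radians(a)),np.sin(np.radians(a));M=np.array([[c,s,0],[-s,c,0],[0,0,1]])
    p=np.array([x0,y0,.095])
    print("t",o["time"],"grip",1e3*M@(g-p),"tip mm",1e3*M@(t-p),"F",M@o["ft_force"],"Mom",M@o["moment"],"xdir",M@R[:,0],"w",o["grip_width"])
E
python3 -c "
from h import *
ins()"
```

```text
t 13.675 grip [-230.2481    0.1793    0.0234] tip mm [14.7518  0.2701  0.1807] F [ 0.0703  0.8499 -3.7248] Mom [ 0.0625  0.12   -0.0027] xdir [1.     0.0004 0.0006] w 0.025089347123454855
```

jog_arm(motion=[0.15,0,0,0,0,0,1,0.15,0,0,0,0,0,1,0.1,0,0,0,0,0,1,0.1,0,0,0,0,0,1,0,0,0,0,0,0,1])

```text
time: 14.3
position: [0.6097, -0.16, 0.087]
tool_rot: [0.653, 0.758, 0.0, -0.001]
ft_force: [-0.3, 0.1, -3.8]
grip_width: 0.0242
grip_force: 45.0
```

```bash
python3 -c "
from h import *
ins()"
```

```text
t 14.3 grip [-209.9662    0.1973    0.01  ] tip mm [35.0336  0.211   0.2844] F [ 0.1423  0.3032 -3.8474] Mom [-0.0358  0.0625 -0.0662] xdir [1.     0.0001 0.0011] w 0.024156224272555198
```

Full shaft is about to enter the tight bore with no contact force, so I'll keep going in small steps.

jog_arm(motion=[0.15,0,0,0,0,0,1,0.15,0,0,0,0,0,1,0.15,0,0,0,0,0,1,0,0,0,0,0,0,1])

```text
time: 14.8
position: [0.6069, -0.1418, 0.087]
tool_rot: [0.653, 0.758, 0.0, -0.001]
ft_force: [1.3, -0.5, -4.3]
grip_width: 0.025
grip_force: 45.0
```

```bash
python3 -c "
from h import *
ins()"
```

```text
t 14.8 grip [-191.5325    0.3212   -0.0208] tip mm [53.4672  0.4292  0.3322] F [-0.703  -1.1657 -4.3216] Mom [-0.0263 -0.004  -0.0692] xdir [1.     0.0004 0.0014] w 0.025031587697645383
```

jog_arm(motion=[0.2,0,0,0,0,0,1,0.2,0,0,0,0,0,1,0.2,0,0,0,0,0,1,0.2,0,0,0,0,0,1,0.2,0,0,0,0,0,1,0.2,0,0,0,0,0,1,0,0,0,0,0,0,1])

```text
time: 15.68
position: [0.5997, -0.094, 0.087]
tool_rot: [0.653, 0.758, 0.0, -0.001]
ft_force: [0.9, 1.7, -4.2]
grip_width: 0.0251
grip_force: 45.0
```

```bash
python3 -c "
from h import *
ins()
s=robot.camera('side');cv2.imwrite('pics/s4.png',cv2.resize(s[290:420,270:400],None,fx=4,fy=4,interpolation=cv2.INTER_CUBIC))"
```

```text
t 15.675 grip [-143.2796    0.3675   -0.0141] tip mm [101.72     0.4642   0.4264] F [ 1.5476 -1.0978 -4.2034] Mom [-0.1356  0.0202 -0.1604] xdir [1.     0.0004 0.0018] w 0.025088142482324535
```

View pics/s4.png

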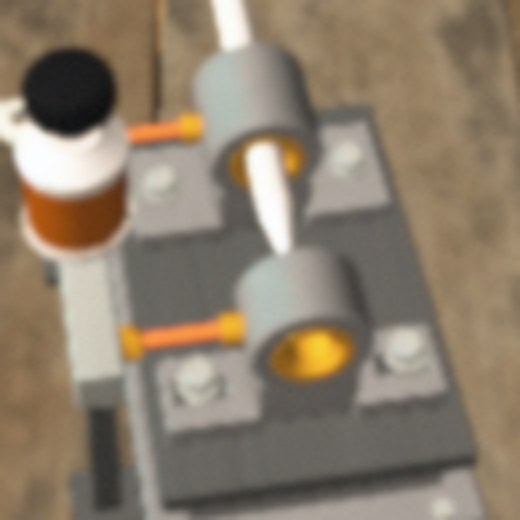

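jog_arm(motion=[0.15,0,0,0,0,0,1,0.15,0,0,0,0,0,1,0.15,0,0,0,0,0,1,0.15,0,0,0,0,0,1,0.15,0,0,0,0,0,1,0,0,0,0,0,0,1])

```text
time: 16.48
position: [0.5954, -0.0645, 0.087]
tool_rot: [0.653, 0.758, 0.0, -0.001]
ft_force: [2.3, 2.2, -3.9]
grip_width: 0.0245
grip_force: 45.0
```

```bash
python3 -c "
from h import *
ins()"
```

```text
t 16.475 grip [-113.3781    0.2653    0.049 ] tip mm [131.6214   0.2479   0.5213] F [ 1.8128 -2.5728 -3.8679] Mom [-0.268  -0.0778 -0.2777] xdir [ 1.     -0.0001  0.0019] w 0.024541787503104602
```

jog_arm(motion=[0.12,0,0,0,0,0,1,0.12,0,0,0,0,0,1,0.12,0,0,0,0,0,1,0.12,0,0,0,0,0,1,0.12,0,0,0,0,0,1,0,0,0,0,0,0,1])

```text
time: 17.23
position: [0.5927, -0.0417, 0.0873]
tool_rot: [0.653, 0.758, 0.0, 0.0]
ft_force: [2.6, -1.1, -5.1]
grip_width: 0.0248
grip_force: 45.0
```

```bash
python3 -c "
from h import *
ins()"
```

```text
t 17.225 grip [-90.4307  -0.4079   0.2551] tip mm [154.5693  -0.3301   0.3123] F [-1.4388 -2.4334 -5.117 ] Mom [-0.5074  0.5005 -0.202 ] xdir [1.     0.0003 0.0002] w 0.024791667101407917
```

jog_arm(motion=[0.15,0,0,0,0,0,1,0.15,0,0,0,0,0,1,0.15,0,0,0,0,0,1,0.15,0,0,0,0,0,1,0.15,0,0,0,0,0,1,0.03,0,0,0,0,0,1,0,0,0,0,0,0,1,0,0,0,0,0,0,1])

```text
time: 18.23
position: [0.5885, -0.0115, 0.0873]
tool_rot: [0.653, 0.758, 0.001, 0.001]
ft_force: [4.5, -3.0, -5.9]
grip_width: 0.0247
grip_force: 45.0
```

```bash
python3 -c "
from h import *
ins()
s=robot.camera('side');cv2.imwrite('pics/s5.png',cv2.resize(s[290:440,270:420],None,fx=4,fy=4,interpolation=cv2.INTER_CUBIC))
r=s[370:410,320:370]
h=cv2.cvtColor(r,cv2.COLOR_BGR2HSV);m=(h[:,:,1]<60)&(h[:,:,2]>170)
for v in range(0,40,2):
    u=np.flatnonzero(m[v])
    if len(u): print(370+v,320+u.mean(),len(u), onz('side',(320+u.mean(),370+v),.095))
e=np.array([.5789,.0477,.095])
d=np.array([np.cos(np.radians(98.5)),np.sin(np.radians(98.5)),0])
for k in(.15,.178,.18,.185):print(k,proj('side',e+k*d))
"
```

```text
t 18.225 grip [-59.9316  -0.7752   0.2591] tip mm [185.0684  -0.6885   0.1382] F [-3.6579 -3.9683 -5.8764] Mom [-0.6181  0.6305 -0.0662] xdir [ 1.      0.0004 -0.0005] w 0.024707460587009976
370 336.5 10 [0.5748 0.1805 0.095 ]
372 339.42857142857144 7 [0.5702 0.1844 0.095 ]
374 350.92857142857144 14 [0.5519 0.1883 0.095 ]
376 353.5 14 [0.548  0.1921 0.095 ]
378 352.61538461538464 13 [0.5497 0.1958 0.095 ]
380 339.6363636363636 22 [0.5705 0.1994 0.095 ]
382 337.57142857142856 21 [0.5739 0.2031 0.095 ]
384 342.55 20 [0.5662 0.2068 0.095 ]
386 348.8333333333333 24 [0.5565 0.2105 0.095 ]
388 348.0833333333333 24 [0.5579 0.2141 0.095 ]
390 336.6875 16 [0.5758 0.2176 0.095 ]
392 333.42105263157896 19 [0.581  0.2211 0.095 ]
394 340.0 9 [0.5709 0.2247 0.095 ]
396 350.0 5 [0.5557 0.2283 0.095 ]
398 350.5 2 [0.5551 0.2317 0.095 ]
0.15 [348.2005 378.1378]
0.178 [351.83   393.4133]
0.18 [352.0977 394.5401]
0.185 [352.7721 397.3788]
```

View pics/s5.png

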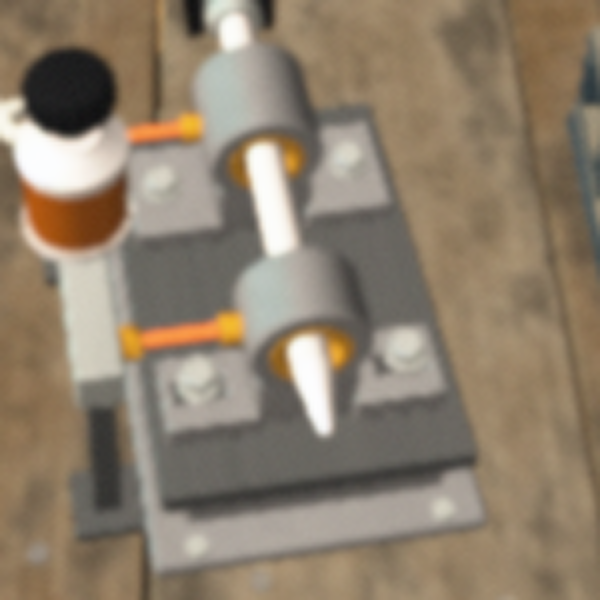

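jog_arm(motion=[0.05,0,0,0,0,0,1,0,0,0,0,0,0,1,0,0,0,0,0,0,1,0,0,0,0,0,0,1,0,0,0,0,0,0,1])

```text
time: 18.9
position: [0.5883, -0.0096, 0.0873]
tool_rot: [0.653, 0.758, 0.001, 0.001]
ft_force: [4.7, -2.7, -5.8]
grip_width: 0.025
grip_force: 45.0
```

```bash
python3 -c "
from h import *
ins()
print(robot.hand_in())"
```

```text
t 18.9 grip [-58.0638  -0.8099   0.2562] tip mm [186.9361  -0.7409   0.0951] F [-3.388  -4.2899 -5.8194] Mom [-0.6041  0.7197 -0.0793] xdir [ 1.      0.0003 -0.0007] w 0.025006093176096995
the job is handed in; nothing more can be done
None
```

I handed the job in at 18.9 s; `hand_in()` gave no verdict. The cap was pressed to its stop and released, and the bar is through both blocks, still gripped by its handle, with its tip about 37 mm past the loose block by the arm's reading.

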